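# Brush out the screw beakers and nest them

## Robot

A 6-joint arm with a two-finger parallel gripper is mounted at the origin on the work surface. World frame = base frame: x ahead of the robot, y to its left, z up, the work surface at z = 0. Lengths are in m, angles in rad, forces in N, time in s.
With the tool pointing down it reaches from about 0.375 to 0.975 m from the base axis. Payload 3.8 kg.
Tool frame: the origin (TCP) lies midway between the tips of the shut fingers; the grasp point (between the pads) lies 19 mm behind it; z points along the fingers, y is the line along which they close (so a half turn about z gives the same grasp; the last joint's range is limited). The gripper opens to 85 mm and grips with 20 to 120 N. Pads are 22 mm wide; open, the fingers measure 114 mm over their backs; the gripper's body (76 mm by 85 mm) begins 54 mm behind the grasp point. The pads swing forward as they close: fully open they stand 13 mm farther back than shut.
Start: joints at [-1.276, 0.264, 1.604, -0, 1.274, -0.037], TCP at [0.22, -0.638, 0.231] pointing down, gripper open.
Joint ranges: [-2.63, 2.63], [-0.94, 2.18], [0.31, 2.57], [-1.31, 4.45], [0, 2.66], [-2.55, 2.55]. Speed limits (rad/s): [2.57, 2.57, 3.14, 3.14, 3.14, 3.14].

## Interface

Orientations are given as a rotation vector (axis times angle).
In Python, from workcell import * gives the robot as it stands. The module is installed in compiled form; this text tells all that it offers.
- The arm moves only by the tool apply_moves, never from a script. Its arguments are lists of equal length, an entry for each row: "fingers": the opening, from 0 (shut) to 1 (fully open); "travel": the shift along the tool's x, y, z normalised to -1 to 1, where 1 is 0.05 m, a list of three; "rotation": the turn, a rotation vector about the tool's x, y, z normalised to -1 to 1, where 1 is 6 degrees, a list of three. In form: {"fingers": [fingers, ...], "travel": [[dx, dy, dz], ...], "rotation": [[ax, ay, az], ...]}. A call has 1 to 12 rows; each row shifts and turns the commanded pose from where the row before left it, along the tool's axes as they then stand; what a row does not reach is not made up. A row lasts 1/10 s, in which the tool goes at most 50 mm and 8.59 degrees, less where a joint would pass 70% of its speed; a pose out of reach is approached as far as the arm can. A call with a number of a shift or a turn outside -1 to 1 is refused whole. A call with a gripper value outside its range is refused whole. The fingers move at their own pace and stop on an object; "newtons" is the grip in N (left out, the last holds). Time passes only in rows, so rows that do not move let the fingers close. It gives the time, the measured TCP pose, the force, the opening and the grip force at its end, in the units of the state.
- read_state(): the state, without advancing time (a new reading comes with each control period).
- read_camera(name): name is "side" or "top"; returns a dict with "image" (420x560x3 uint8, red, green, blue), "fx", "fy", "cx", "cy" (pixels), "extrinsics" (4x4, takes a point from world to camera coordinates). Camera axes: x right, y down, z forward; pixel columns grow to the right and rows downward; lengths in m; the calibration is good to about 2 mm. A picture is of the moment at which its call begins. There is no depth.
- finish_job(): hands the job in; it is judged then, once.
Trained networks look in the newest picture that a camera, given by its name, has taken for a name from the list of things; names that differ only in an ending like _2 or _b are one class to them, and where a whole thing is asked for, a point or a joint stands for the part that bears it (a point fixed in the world has none). Each returns a list of dicts, best first, with "p" (0 to 1); they miss things now and then, are a little off and sometimes report something else, mostly with a low value. They report only what shows in the picture. A call takes as long as a camera call. They do not tell look-alikes from the thing itself.
- regions_of(camera, name): "mask" (420x560 bool, what is visible of it) and "bbox" ([left, top, width, height] in pixels, round what is visible of it).
- tip_of(camera, name): "location" ([column, row] in pixels: a listed point, or the origin of a listed thing).
The state is a dict: "time": time; "q": joint angles; "joint_vel": joint speeds; "joint_torque": joint torques, N m; "tool_pos": TCP position; "tcp_rot": TCP orientation; "wrist_force": force on the tool from outside, world axes, zero at the start; "torque": the same for the moment, N m; "width": opening from 0.0 (shut) to 1.0 (fully open); "grip_force": force on a finger pad.
Only numpy, scipy, OpenCV 4.12 (cv2) and the standard library are available. Lean on these libraries where they do the work, as an engineer would, in place of code of your own. Each camera call takes 0.05 s, during which the arm holds its last target. There are 200 camera calls.

## Task

Scrub the screw beakers that are on the bench with the long brush, narrowest first and widest last: in each, push the brush tip down to the floor, draw it up inside until the tip is close to the rim, and push it down to the floor again. Put the brush back upright in its stand, with its red collar resting on the top, and nest all the beakers that are there upright in size order, each right down in the next larger one, with the widest of them standing on the round green mat. Do not drop the brush, and leave the reader module, lamp, hinge and grommets where they are.

Things in the scene. Friction and masses are not known exactly. Their poses are not given: they have to be found in the camera images.
- brush: long brush, 200 mm, 90 g, standing head down in its stand. From the tip: rigid black-grey round head 18 mm diameter, 45 mm long; steel stem 8 mm; red collar 44 mm diameter at 92 to 98 mm; round wooden handle 16 mm diameter at 98 to 200 mm (grip near 180). Origin: centre of the tip; z along the brush to the handle. In the stand the collar rests on the rim, tip 8 mm above the bench.
- holder: fixed brush stand: an aluminium tube, outside diameter 40 mm, bore 29 mm, 100 mm tall, on a 70 x 70 x 6 mm dark steel foot. Origin: centre of the foot's underside at bench height, z up.
- mat: fixed round green mat with black edge, 170 mm diameter, 3 mm thick, on the bench. Origin: centre of its underside, z up; its top is 3 mm above the origin.
- cup_small: narrow yellow plastic beaker, loose, upright, straight round: outside diameter 36 mm, bore 31 mm, 90 mm tall, thick steel-weighted bottom: inside floor 24 mm above the underside. Origin: centre of the underside, z up its axis. May be absent. Nested in the blue or the white beaker it stands on that one's inside floor, and its rim stands 24 mm proud of that one's rim.
- cup_mid: middle-sized blue plastic beaker, loose, upright, straight round: outside diameter 52 mm, bore 47 mm, 90 mm tall, thick steel-weighted bottom: inside floor 24 mm above the underside. Origin: centre of the underside, z up its axis. May be absent. Nested in the white beaker its rim stands 24 mm proud of the white rim.
- cup_large: wide white plastic beaker, loose, upright, straight round: outside diameter 68 mm, bore 63 mm, 90 mm tall, thick steel-weighted bottom: inside floor 24 mm above the underside. Origin: centre of the underside, z up its axis. May be absent.
- reader: grey plastic reader module 90 x 70 x 26 mm lying on the bench, a bystander. Origin: centre of its underside.
- lamp: green glass status lamp, 48 mm diameter, 55 mm tall, a bystander. Origin: centre of its underside.
- zinc_hinge: zinc die-cast hinge lying open, 66 x 62 mm, 10 mm thick at the knuckle, a bystander. Origin: centre of its underside.
- grommet1: black rubber grommet, 32 mm diameter, 12 mm thick, lying flat, a bystander. Origin: centre of its underside.
- grommet2: the second black rubber grommet, same size, a bystander. Origin: centre of its underside.
Not all that is in view belongs to the job. Leave any brown or orange look-alike of the cup_large alone.

How it is judged:
By the outcome, as a careful person would: the job done as asked, in the order asked, and still so for the second after the job is handed in, with the robot touching nothing.
Of cup_small, cup_mid, cup_large only 2 to 3 are there at a start; the rules pass over those that are not, and their reading is None.
At some moment in a run one of cup_small, cup_mid, cup_large may be knocked a few centimetres aside while the robot is not near it.
It also fails if it takes over 210 s, if anything falls off the work surface, if the arm or the gripper's body presses on something with over 40 N, if the wrist force passes 120 N, or if a joint passes its speed limit or range.

## Working session

There is one attempt and no reset: what is moved stays moved. The work goes in short steps, Python scripts to look and compute and a tool call to move; the robot and the scene stay as the last step left them, time stands still between calls to the robot, and variables do not carry over. Pictures are saved under pics/ and viewed, at most 14 in all, crops included, and the job is handed in when it is done.

Besides the shell and the picture viewer there is one more tool, called after "Request:" by a JSON object that holds its "fn" and its "kwargs". apply_moves: Moves the arm, as the interface text tells. Scaled input: -1 to 1 covers 0.05 m each way for a shift and 6 degrees each way for a turn. Its arguments: {"type":"object","properties":{"fingers":{"type":"array","items":{"type":"number"}},"travel":{"type":"array","items":{"type":"array","items":{"type":"number"}}},"rotation":{"type":"array","items":{"type":"array","items":{"type":"number"}}},"newtons":{"type":"number"}},"required":["fingers","travel","rotation"]}

```bash
mkdir -p pics
cat > h.py <<'E'
from workcell import *
import numpy as np, cv2
from scipy.spatial.transform import Rotation as R
def ray(c,px):
    T=np.array(c["extrinsics"]);Rm=T[:3,:3];t=T[:3,3]
    d=Rm.T@np.array([(px[0]-c["cx"])/c["fx"],(px[1]-c["cy"])/c["fy"],1.]);return -Rm.T@t,d
def atz(c,px,z):
    o,d=ray(c,px);return o+d*(z-o[2])/d[2]
def proj(c,p):
    T=np.array(c["extrinsics"]);q=T[:3,:3]@np.array(p)+T[:3,3];return np.array([c["fx"]*q[0]/q[2]+c["cx"],c["fy"]*q[1]/q[2]+c["cy"]])
def save(c,f,crop=None,s=1):
    im=np.array(c["image"])[:,:,::-1]
    if crop: l,t,w,h=crop; im=im[t:t+h,l:l+w]
    cv2.imwrite("pics/"+f,cv2.resize(im,None,fx=s,fy=s,interpolation=cv2.INTER_CUBIC))
E
python3 - <<'E'
from h import *
s=read_state();print(s)
C={}
for n in("top","side"):
    c=read_camera(n);C[n]=c;save(c,n+"0.png",s=1.4);print(n,c["fx"],c["cx"],c["cy"],np.round(c["extrinsics"],3).tolist())
    for k in "brush holder mat cup_small cup_mid cup_large reader lamp zinc_hinge grommet1".split():
        t=tip_of(n,k)
        for d in t[:3]: print(k,round(d["p"],2),np.round(d["location"],1),np.round(atz(c,d["location"],0)[:2],3))
E
```

```text
{'time': 0.0, 'q': array([-1.27590529e+00,  2.64764207e-01,  1.60537115e+00, -1.07615105e-05,
        1.27369491e+00, -3.68578766e-02]), 'joint_vel': array([1.82699616e-05, 2.61365919e-04, 2.62673752e-03, 1.38926862e-03,
       1.28070532e-04, 1.10728347e-03]), 'joint_torque': array([-1.09652483e-03, -5.15115595e+01, -3.67315829e+01, -2.06398513e-04,
        1.28416266e-02,  2.29273257e-05]), 'tool_pos': array([ 0.21965554, -0.63749048,  0.22995612]), 'tcp_rot': array([-3.09628414e+00, -5.18362309e-01,  4.67907690e-04]), 'wrist_force': array([0.27721641, 0.60862948, 0.65874989]), 'torque': array([-0.05159392,  0.00335254, -0.02133583]), 'grip_force': 0.0, 'width': 1.000639880724909}
top 519.1489600231895 276.1103978443229 209.61592266752905 [[0.014, -1.0, 0.017, -0.03], [-0.984, -0.017, -0.175, 0.556], [0.175, -0.014, -0.984, 1.416], [0.0, 0.0, 0.0, 1.0]]
brush 0.67 [263.4 141. ] [0.772 0.019]
brush 0.52 [184.  253.9] [0.431 0.24 ]
holder 0.91 [180.1 253.6] [0.432 0.252]
holder 0.72 [266.  142.5] [0.768 0.011]
holder 0.17 [291.8 210.1] [ 0.564 -0.068]
mat 0.68 [221.6 188.2] [0.626 0.
[... 453 characters left out ...]
55.9] [0.719 0.387]
side 399.46312889560556 280.2665918402763 206.0597006449854 [[-0.983, -0.18, -0.017, 0.562], [-0.115, 0.695, -0.71, 0.091], [0.14, -0.696, -0.704, 0.994], [0.0, 0.0, 0.0, 1.0]]
holder 0.83 [317.1 301.7] [0.443 0.247]
mat 0.98 [249.1 255.2] [0.622 0.145]
cup_mid 0.85 [266.5 167. ] [ 0.65  -0.195]
cup_mid 0.38 [174.2 346. ] [0.718 0.399]
cup_large 0.94 [363.9 197.8] [ 0.353 -0.106]
cup_large 0.71 [313.9 158.1] [ 0.512 -0.262]
cup_large 0.67 [285.6 196.8] [ 0.57  -0.074]
reader 0.78 [210.  208.4] [0.767 0.005]
lamp 0.62 [303.2 130. ] [ 0.567 -0.409]
zinc_hinge 0.74 [344.8 228.8] [0.398 0.019]
grommet1 0.49 [195.7 318.1] [0.696 0.331]
grommet1 0.47 [174.3 348.3] [0.716 0.404]
```

View pics/top0.png

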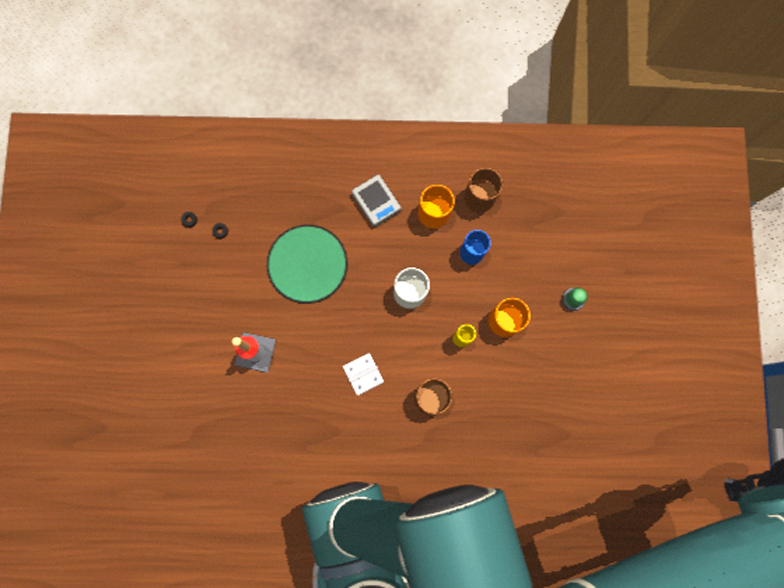

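View pics/side0.png

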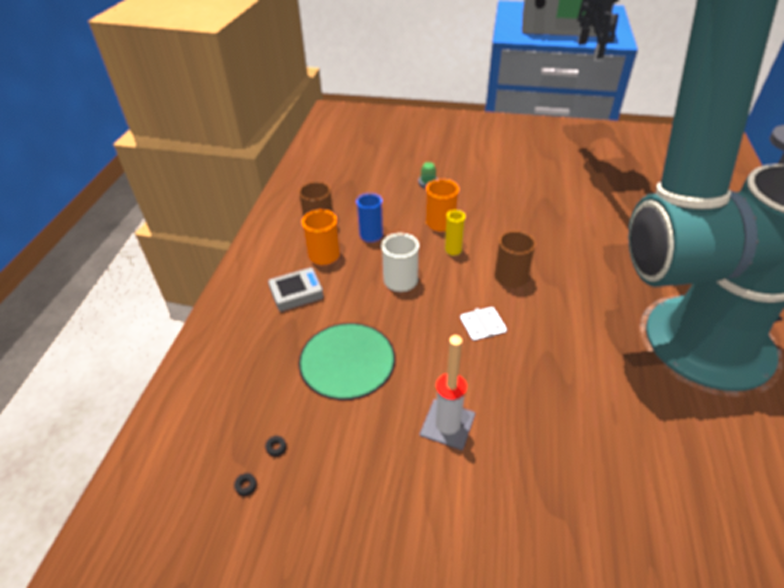

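The pictures show all three beakers. Candidates, in px of the 1.4x top view:
- **White cup_large:** (411,288). Its look-alikes are orange at (436,206) and (510,317), and brown at (485,190) and (433,397).
- **Blue cup_mid:** (475,247).
- **Yellow cup_small:** (464,336).
- **Brush:** in its stand at (248,348).
- **Mat:** (307,264).

I choose the white, blue and yellow beakers by the description.

```bash
cat >> h.py <<'E'
from scipy.optimize import least_squares
def circ(x,y,z,r):
    a=np.linspace(0,2*np.pi,48);return np.stack([x+r*np.cos(a),y+r*np.sin(a),0*a+z],1)
SH={"cup_small":(18,.09),"cup_mid":(26,.09),"cup_large":(34,.09)}
def model(k,x,y,z0=0):
    if k in SH: r,h=SH[k];return np.vstack([circ(x,y,z0,r/1e3),circ(x,y,z0+h,r/1e3)])
    if k=="brush": return np.vstack([circ(x,y,.1,.022),circ(x,y,.106,.022),circ(x,y,.208,.008)])
    if k=="mat": return circ(x,y,.003,.085)
def bb(c,P):
    q=np.array([proj(c,p) for p in P]);return np.r_[q.min(0),q.max(0)]
HS={"cup_small":(22,35,90,60),"cup_mid":(105,128,120,60),"mat":(50,90,60,50)}
def cmask(c,k):
    im=np.array(c["image"]);h=cv2.cvtColor(im,cv2.COLOR_RGB2HSV)
    H,S,V=[h[...,i].astype(int) for i in range(3)]
    if k=="cup_large": return (S<45)&(V>110)
    if k=="brush": return (((H<5)|(H>174))&(S>200)&(V>130))|((H>12)&(H<26)&(V>170)&(S>60)&(S<170))
    a,b,s,v=HS[k];return (H>=a)&(H<=b)&(S>s)&(V>v)
def fit(c,cam,k,z0=0,rec=None):
    out=[]
    for d in (rec or regions_of(cam,k))[:5]:
        m=np.array(d["mask"]);cm=cv2.dilate(m.astype(np.uint8),np.ones((5,5)))>0
        if m.sum()<20: continue
        mm=cm&cmask(c,k); frac=(m&cmask(c,k)).sum()/m.sum()
        res=[]
        for M in (m,mm):
            ys,xs=np.nonzero(M)
            if len(xs)<20: continue
            B=np.array([xs.min(),ys.min(),xs.max()+1,ys.max()+1])-.0
            g=atz(c,[(B[0]+B[2])/2,(B[1]+B[3])/2],.05)[:2]
            s=least_squares(lambda p:bb(c,model(k,p[0],p[1],z0))-B+.0,g)
            res.append((np.round(s.x,4).tolist(),round(float(np.abs(s.fun).max()),1)))
        out.append((round(d["p"],2),round(float(frac),2),res))
    return out
def look(ks,cams=("top","side"),z0=0):
    for n in cams:
        c=read_camera(n)
        for k in ks:
            for o in fit(c,n,k,z0):
                if o[1]>.3: print(n,k,*o)
    return c
def tool():
    s=read_state();print("t",round(s["time"],1),"p",np.round(s["tool_pos"],4),"F",np.round(s["wrist_force"],1),"w",round(s["width"],3),"g",round(s["grip_force"],1));return s["tool_pos"],R.from_rotvec(s["tcp_rot"])
def to(x,y,z,yaw=None):
    p,r=tool();print("rot\n",np.round(r.as_matrix(),4).tolist());d=r.inv().apply(np.array([x,y,z])-p);print("shift units",np.round(d/.05,2))
E
python3 - <<'E'
from h import *
look(["cup_small","cup_mid","cup_large","brush","mat"])
c=read_camera("side");save(c,"crop.png",(170,110,230,220),3)
E
```

```text
top cup_small 0.59 1.0 [([0.4722, -0.1799], 1.3), ([0.4722, -0.1785], 0.4)]
top cup_mid 0.95 0.95 [([0.6554, -0.2006], 0.7), ([0.6554, -0.2006], 0.7)]
top cup_large 0.63 1.0 [([0.5698, -0.0706], 0.8), ([0.5684, -0.0721], 0.3)]
top brush 0.62 0.36 [([0.4377, 0.2443], 0.3), ([0.4377, 0.2469], 0.3)]
top mat 0.91 0.89 [([0.6235, 0.1447], 0.7), ([0.6236, 0.1462], 1.4)]
side cup_mid 0.95 0.86 [([0.6522, -0.1902], 0.5), ([0.6541, -0.1925], 1.0)]
side cup_large 0.75 0.95 [([0.566, -0.0636], 0.2), ([0.566, -0.0636], 0.2)]
side brush 0.91 0.72 [([0.4357, 0.2518], 1.0), ([0.4371, 0.2484], 0.5)]
side mat 0.9 0.93 [([0.6225, 0.154], 0.1), ([0.6246, 0.1506], 1.4)]
```

View pics/crop.png

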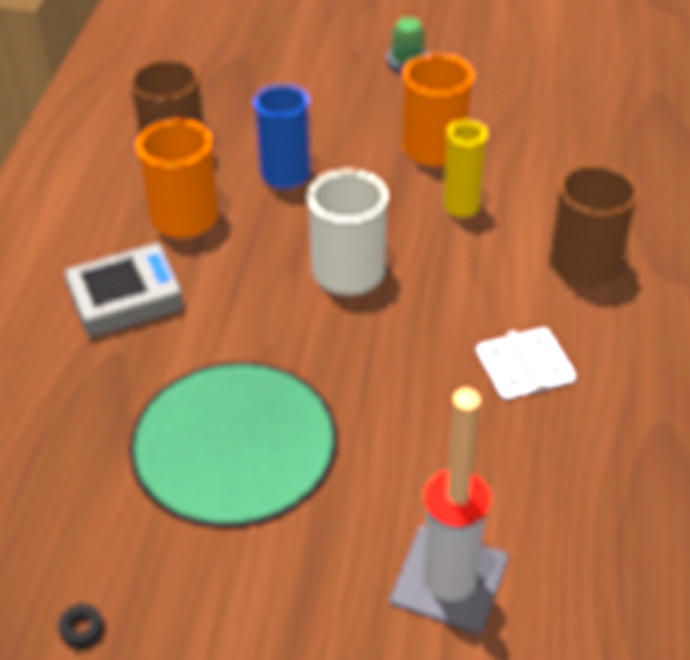

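Request:
{"fn": "apply_moves", "kwargs": {"fingers": [1, 1, 1, 1, 1, 1, 1, 1, 1, 1, 1, 1], "travel": [[0, 0, -0.05], [0, 0, -0.05], [0, 0, -0.05], [0, 0, -0.05], [0, 0, -0.05], [0, 0, -0.05], [0, 0, -0.05], [0, 0, -0.05], [0, 0, -0.05], [0, 0, -0.05], [0, 0, -0.05], [0, 0, -0.05]], "rotation": [[0, 0, -0.986], [0, 0, -0.986], [0, 0, -0.986], [0, 0, -0.986], [0, 0, -0.986], [0, 0, -0.986], [0, 0, -0.986], [0, 0, -0.986], [0, 0, -0.986], [0, 0, -0.986], [0, 0, -0.986], [0, 0, -0.986]], "newtons": 60}}

```text
time: 2.95
tool_pos: [0.2199, -0.6382, 0.2614]
tcp_rot: [-2.217, -2.226, -0.0]
wrist_force: [0.2, -0.1, -0.4]
width: 0.999
grip_force: 0.0
```

```bash
python3 -c "
from h import *
to(.45,0,.26);to(.437,.2475,.26)"
```

```text
t 3.0 p [ 0.2199 -0.6382  0.2614] F [ 0.2 -0.1 -0.4] w 0.999 g 0.0
rot
 [[-0.0043, 1.0, 0.0], [1.0, 0.0043, 0.0], [0.0, 0.0, -1.0]]
shift units [12.74  4.66  0.03]
t 3.0 p [ 0.2199 -0.6382  0.2614] F [ 0.2 -0.1 -0.4] w 0.999 g 0.0
rot
 [[-0.0043, 1.0, 0.0], [1.0, 0.0043, 0.0], [0.0, 0.0, -1.0]]
shift units [17.69  4.42  0.03]
```

Request:
{"fn": "apply_moves", "kwargs": {"fingers": [1, 1, 1, 1, 1, 1, 1, 1, 1, 1, 1, 1], "travel": [[0.7, 0.45, 0], [0.8, 0.45, 0], [0.8, 0.45, 0], [0.8, 0.45, 0], [0.8, 0.45, 0], [0.8, 0.45, 0], [0.8, 0.45, 0], [0.8, 0.45, 0], [0.8, 0.45, 0], [0.8, 0.45, 0], [0.8, 0.45, 0], [0.8, 0.45, 0]], "rotation": [[0, 0, 0], [0, 0, 0], [0, 0, 0], [0, 0, 0], [0, 0, 0], [0, 0, 0], [0, 0, 0], [0, 0, 0], [0, 0, 0], [0, 0, 0], [0, 0, 0], [0, 0, 0]]}}

```text
time: 4.15
tool_pos: [0.4905, -0.1615, 0.2617]
tcp_rot: [2.221, 2.221, 0.001]
wrist_force: [1.2, -0.0, -0.3]
width: 1.003
grip_force: 0.0
```

Request:
{"fn": "apply_moves", "kwargs": {"fingers": [1, 1, 1, 1, 1, 1, 1, 1, 1, 1, 1, 1], "travel": [[0.8, -0.05, 0], [0.8, -0.1, 0], [0.8, -0.1, 0], [0.8, -0.1, 0], [0.8, -0.1, 0], [0.8, -0.1, 0], [0.8, -0.1, 0], [0.8, -0.1, 0], [0.8, -0.1, 0], [0.8, -0.1, 0], [0, 0, 0], [0, 0, 0]], "rotation": [[0, 0, 0], [0, 0, 0], [0, 0, 0], [0, 0, 0], [0, 0, 0], [0, 0, 0], [0, 0, 0], [0, 0, 0], [0, 0, 0], [0, 0, 0], [0, 0, 0], [0, 0, 0]]}}

```text
time: 5.35
tool_pos: [0.442, 0.2374, 0.2613]
tcp_rot: [2.218, 2.224, -0.001]
wrist_force: [0.2, -0.3, 0.2]
width: 1.002
grip_force: 0.0
```

```bash
python3 -c "
from h import *
to(.437,.2475,.169)"
```

```text
t 5.3 p [0.442  0.2374 0.2613] F [ 0.2 -0.3  0.2] w 1.002 g 0.0
rot
 [[-0.0026, 1.0, -0.0001], [1.0, 0.0026, -0.0006], [-0.0006, -0.0001, -1.0]]
shift units [ 0.2  -0.1   1.85]
```

Request:
{"fn": "apply_moves", "kwargs": {"fingers": [1, 1, 1, 1, 0, 0, 0, 0, 0, 0, 0, 0], "travel": [[0.2, -0.1, 0.5], [0, 0, 0.5], [0, 0, 0.5], [0, 0, 0.35], [0, 0, 0], [0, 0, 0], [0, 0, 0], [0, 0, 0], [0, 0, 0], [0, 0, 0], [0, 0, 0], [0, 0, 0]], "rotation": [[0, 0, 0], [0, 0, 0], [0, 0, 0], [0, 0, 0], [0, 0, 0], [0, 0, 0], [0, 0, 0], [0, 0, 0], [0, 0, 0], [0, 0, 0], [0, 0, 0], [0, 0, 0]], "newtons": 60}}

```text
time: 6.55
tool_pos: [0.4382, 0.2473, 0.1703]
tcp_rot: [2.22, 2.221, 0.003]
wrist_force: [-0.2, -0.2, 5.9]
width: 0.169
grip_force: 58.5
```

```bash
python3 -c "
from h import *
tool()
for n in('top','side'):
    c=read_camera(n);save(c,n+'g.png',(100,200,150,120) if n=='top' else (250,210,130,130),4)
"
```

```text
t 6.5 p [0.4382 0.2473 0.1703] F [-0.2 -0.2  5.9] w 0.169 g 58.5
```

View pics/sideg.png

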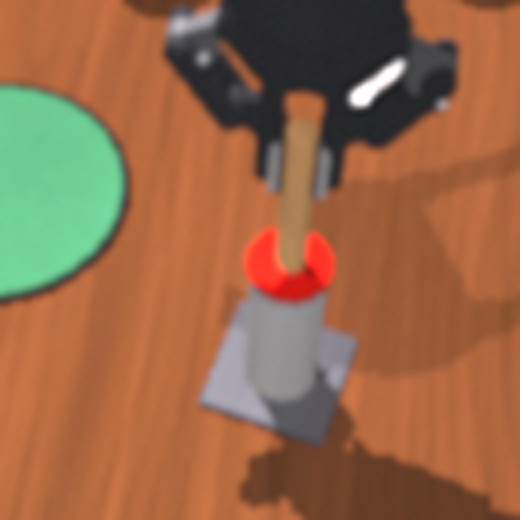

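Request:
{"fn": "apply_moves", "kwargs": {"fingers": [0, 0, 0, 0, 0, 0, 0, 0], "travel": [[0, 0, -0.3], [0, 0, -0.5], [0, 0, -0.5], [0, 0, -0.5], [0, 0, -0.6], [0, 0, -0.6], [0, 0, 0], [0, 0, 0]], "rotation": [[0, 0, 0], [0, 0, 0], [0, 0, 0], [0, 0, 0], [0, 0, 0], [0, 0, 0], [0, 0, 0], [0, 0, 0]]}}

```text
time: 7.45
tool_pos: [0.4375, 0.247, 0.3197]
tcp_rot: [2.221, 2.221, 0.003]
wrist_force: [-0.5, -0.2, -1.7]
width: 0.17
grip_force: 58.7
```

Run:
```python
from h import *
p,r=tool()
for n in('top','side'):
    c=read_camera(n);save(c,n+'l.png',(80,160,200,150) if n=='top' else (230,150,200,190),4 if n=='top' else 3)
    im=np.array(c["image"]);h=cv2.cvtColor(im,cv2.COLOR_RGB2HSV);H,S,V=[h[...,i].astype(int) for i in range(3)]
    m=((H<4)|(H>175))&(S>215)&(V>120)
    ys,xs=np.nonzero(m);print(n,len(xs),xs.min(),xs.max()+1,ys.min(),ys.max()+1)
    dz=p[2]-.1703
    P=np.vstack([circ(p[0],p[1],.1+dz,.022),circ(p[0],p[1],.106+dz,.022)]);print(bb(c,P)[[0,2,1,3]], proj(c,[p[0],p[1],.008+dz]), tip_of(n,"brush")[:2])
look(["cup_small","cup_mid","cup_large"])
```

```text
t 7.5 p [0.4375 0.247  0.3197] F [-0.5 -0.2 -1.7] w 0.17 g 58.7
top 45 167 174 234 248
[155.1656349  174.12546458 232.39205984 250.99045211] [171.86696989 245.90280565] [{'location': [171.8, 248.4], 'p': 0.4}]
side 191 317 339 219 236
[314.59010273 339.87175118 214.84804487 235.54032032] [323.91985173 258.24452818] [{'location': [326.9, 259.0], 'p': 0.8}]
top cup_small 0.66 0.99 [([0.4707, -0.1771], 0.9), ([0.4722, -0.1785], 0.4)]
top cup_mid 0.61 0.87 [([0.6569, -0.2021], 0.5), ([0.6554, -0.2006], 0.7)]
top cup_large 0.96 0.99 [([0.5684, -0.0721], 0.3), ([0.5684, -0.0721], 0.3)]
side cup_mid 0.88 0.9 [([0.6507, -0.1905], 0.5), ([0.6541, -0.1925], 1.0)]
side cup_large 0.56 0.93 [([0.5644, -0.0618], 0.7), ([0.566, -0.0636], 0.2)]
```

View pics/sidel.png

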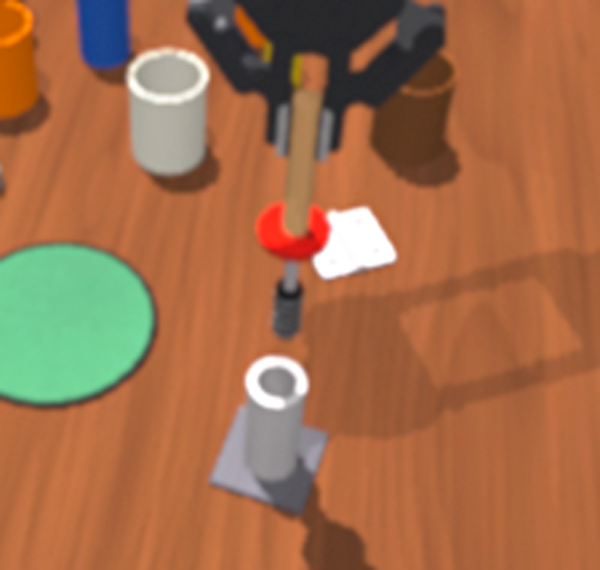

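Request:
{"fn": "apply_moves", "kwargs": {"fingers": [0, 0, 0, 0, 0, 0, 0, 0, 0, 0, 0, 0], "travel": [[-0.67, 0.07, 0], [-0.8, 0.07, 0], [-0.8, 0.07, 0], [-0.8, 0.07, 0], [-0.8, 0.07, 0], [-0.8, 0.07, 0], [-0.8, 0.07, 0], [-0.8, 0.07, 0], [-0.8, 0.07, 0], [-0.8, 0.07, 0], [-0.6, 0, 0], [0, 0, 0.7]], "rotation": [[0, 0, 0], [0, 0, 0], [0, 0, 0], [0, 0, 0], [0, 0, 0], [0, 0, 0], [0, 0, 0], [0, 0, 0], [0, 0, 0], [0, 0, 0], [0, 0, 0], [0, 0, 0]]}}

```text
time: 9.25
tool_pos: [0.4756, -0.1818, 0.2889]
tcp_rot: [2.218, 2.209, 0.004]
wrist_force: [0.6, 0.5, 0.1]
width: 0.172
grip_force: 58.6
```

Request:
{"fn": "apply_moves", "kwargs": {"fingers": [0, 0], "travel": [[0, 0, 0], [0, 0, 0]], "rotation": [[0, 0, 0], [0, 0, 0]]}}

```text
time: 9.45
tool_pos: [0.4716, -0.1762, 0.2831]
tcp_rot: [-2.22, -2.219, 0.001]
wrist_force: [1.1, 0.9, -1.1]
width: 0.171
grip_force: 58.6
```

```bash
cat >> h.py <<'E'
def hover(k,f,ctr):
    """draws both cams: crops centred about the cup side by side, prints predicted tip"""
    p,r=tool();ims=[]
    tipz=p[2]-.1623
    for n in('top','side'):
        c=read_camera(n);q=proj(c,[p[0],p[1],tipz]);rim=proj(c,[ctr[0],ctr[1],.09])
        l,t=int(q[0])-45,int(q[1])-45;l=max(l,0);t=max(t,0)
        ims.append(cv2.resize(np.array(c["image"])[t:t+90,l:l+90,::-1],(400,400),interpolation=cv2.INTER_CUBIC))
        print(n,"crop",l,t,"x4.44; pred tip",np.round(q,1),"in crop",np.round((q-[l,t])*400/90),"pred rim ctr",np.round((rim-[l,t])*400/90))
        for nm in [k,"brush"]:
            print(nm,[(round(d["p"],2),np.round(d["location"],1).tolist()) for d in tip_of(n,nm)[:2]])
        for o in fit(c,n,k):
            if o[1]>.3: print(o)
    cv2.imwrite("pics/"+f,np.hstack(ims))
E
python3 -c "
from h import *
hover('cup_small','hs.png',(.472,-.1765))"
```

```text
t 9.4 p [ 0.4716 -0.1762  0.2831] F [ 1.1  0.9 -1.1] w 0.171 g 58.6
top crop 289 192 x4.44; pred tip [334.4 237.1] in crop [202. 201.] pred rim ctr [196. 206.]
cup_small [(0.57, [330.3, 245.7]), (0.38, [335.1, 179.2])]
brush [(0.72, [264.0, 139.6]), (0.52, [336.1, 238.4])]
side crop 281 98 x4.44; pred tip [326.8 143.7] in crop [203. 203.] pred rim ctr [200. 243.]
cup_small [(0.7, [322.5, 177.2])]
brush [(0.96, [326.3, 148.5])]
(0.69, 0.9, [([0.4726, -0.1647], 0.8), ([0.4719, -0.1717], 0.3)])
```

View pics/hs.png

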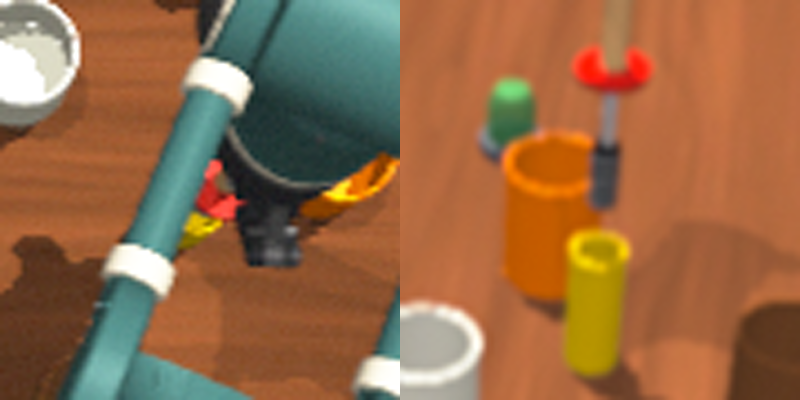

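Run:
```python
from h import *
p,r=tool();print(r.as_matrix()[:,2])
dz=p[2]-.1703
for n in('top','side'):
    c=read_camera(n)
    im=np.array(c["image"]);h=cv2.cvtColor(im,cv2.COLOR_RGB2HSV);H,S,V=[h[...,i].astype(int) for i in range(3)]
    m=((H<6)|(H>174))&(S>180)&(V>150)
    ys,xs=np.nonzero(m);print(n,len(xs),xs.min(),xs.max()+1,ys.min(),ys.max()+1)
    for dy in(0,.005):
        P=np.vstack([circ(p[0],p[1]+dy,.1+dz,.022),circ(p[0],p[1]+dy,.106+dz,.022)]);print(np.round(bb(c,P)[[0,2,1,3]],1))
    if n=='side':
        for y in(-.1765,-.17): print(y,np.round(bb(c,circ(.472,y,.09,.018))[[0,2,1,3]],1))
        m=cmask(c,"cup_small");m[:,:300]=0;ys,xs=np.nonzero(m);print("yel",xs.min(),xs.max()+1,ys.min(),ys.max()+1)
        for y in(-.1765,-.17): print(y,np.round(bb(c,model('cup_small',.472,y))[[0,2,1,3]],1))
```

```text
t 9.8 p [ 0.4728 -0.1764  0.2846] F [ 0.7 -0.1 -2. ] w 0.172 g 58.6
[ 1.29748268e-03 -5.45975661e-04 -9.99999009e-01]
top 49 334 343 228 241
[330.4 348.4 222.9 240.8]
[328.4 346.4 222.9 240.8]
side 111 320 338 109 119
[320.2 337.5 107.4 118.6]
[319.9 337.3 108.4 119.7]
-0.1765 [319.5 332.4 148.8 156.6]
-0.17 [319.2 332.2 150.1 158. ]
yel 301 332 115 182
-0.1765 [317.9 332.4 148.8 181.1]
-0.17 [317.6 332.2 150.1 182.6]
```

Request:
{"fn": "apply_moves", "kwargs": {"fingers": [0, 0, 0, 0, 0, 0], "travel": [[0.04, 0, 0], [0, 0, 0.25], [0, 0, 0.25], [0, 0, 0.25], [0, 0, 0.3], [0, 0, 0]], "rotation": [[0, 0, 0], [0, 0, 0], [0, 0, 0], [0, 0, 0], [0, 0, 0], [0, 0, 0]]}}

```text
time: 10.55
tool_pos: [0.4703, -0.1738, 0.2275]
tcp_rot: [-2.217, -2.217, 0.004]
wrist_force: [-1.1, -0.4, -0.7]
width: 0.171
grip_force: 58.6
```

```bash
python3 -c "
from h import *
p,r=tool()
c=read_camera('side');save(c,'y1.png',(270,90,110,110),5)
for o in fit(c,'side','cup_small'): print(o)"
```

```text
t 10.6 p [ 0.4703 -0.1738  0.2275] F [-1.1 -0.4 -0.7] w 0.171 g 58.6
(0.68, 0.93, [([0.471, -0.1628], 1.3), ([0.4732, -0.1693], 0.8)])
```

View pics/y1.png

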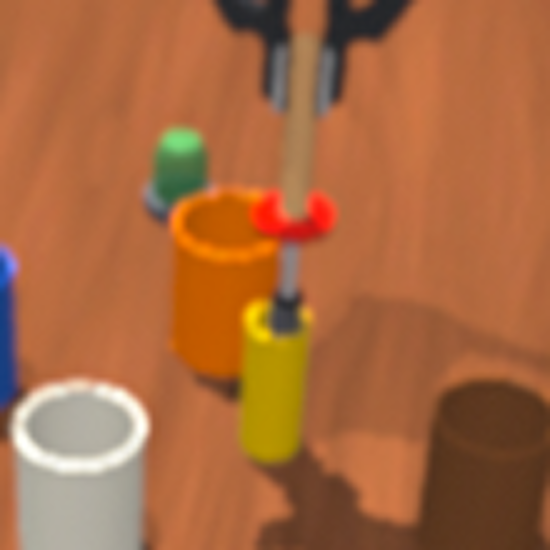

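Request:
{"fn": "apply_moves", "kwargs": {"fingers": [0, 0, 0, 0, 0, 0, 0], "travel": [[0, 0.07, 0], [0, 0, 0.2], [0, 0, 0.2], [0, 0, 0.2], [0, 0, 0.15], [0, 0, 0.05], [0, 0, 0]], "rotation": [[0, 0, 0], [0, 0, 0], [0, 0, 0], [0, 0, 0], [0, 0, 0], [0, 0, 0], [0, 0, 0]]}}

```text
time: 11.35
tool_pos: [0.4753, -0.1745, 0.1904]
tcp_rot: [-2.22, -2.22, 0.001]
wrist_force: [-0.0, 0.2, -1.3]
width: 0.17
grip_force: 58.6
```

```bash
python3 -c "
from h import *
p,r=tool()
c=read_camera('side');p,r=tool()
for o in fit(c,'side','cup_small'): print(o)"
```

```text
t 11.3 p [ 0.4753 -0.1745  0.1904] F [-0.   0.2 -1.3] w 0.17 g 58.6
t 11.4 p [ 0.4758 -0.1746  0.1911] F [ 0.4 -0.3 -0.3] w 0.17 g 58.6
(0.57, 0.88, [([0.4713, -0.165], 0.8), ([0.4732, -0.1693], 0.8)])
```

Request:
{"fn": "apply_moves", "kwargs": {"fingers": [0, 0, 0, 0, 0], "travel": [[0, 0, 0.04], [0, 0, 0.04], [0, 0, 0.02], [0, 0, 0.02], [0, 0, 0]], "rotation": [[0, 0, 0], [0, 0, 0], [0, 0, 0], [0, 0, 0], [0, 0, 0]]}}

```text
time: 11.95
tool_pos: [0.4762, -0.1749, 0.1862]
tcp_rot: [2.221, 2.221, 0.001]
wrist_force: [-0.8, 1.2, 3.9]
width: 0.167
grip_force: 59.4
```

Request:
{"fn": "apply_moves", "kwargs": {"fingers": [0, 0, 0, 0, 0, 0, 0, 0, 0, 0, 0, 0], "travel": [[0, 0, -0.25], [0, 0, -0.3], [0, 0, -0.3], [0, 0, -0.3], [0, 0, -0.06], [0, 0, 0], [0, 0, 0], [0, 0, 0], [0, 0, 0], [0, 0, 0], [0, 0, 0], [0, 0, 0]], "rotation": [[0, 0, 0], [0, 0, 0], [0, 0, 0], [0, 0, 0], [0, 0, 0], [0, 0, 0], [0, 0, 0], [0, 0, 0], [0, 0, 0], [0, 0, 0], [0, 0, 0], [0, 0, 0]]}}

```text
time: 13.15
tool_pos: [0.4758, -0.1746, 0.2456]
tcp_rot: [-2.221, -2.221, 0.0]
wrist_force: [0.0, -0.5, -1.0]
width: 0.172
grip_force: 58.8
```

Request:
{"fn": "apply_moves", "kwargs": {"fingers": [0, 0, 0, 0, 0, 0, 0, 0, 0], "travel": [[0, 0, 0.25], [0, 0, 0.25], [0, 0, 0.25], [0, 0, 0.25], [0, 0, 0.12], [0, 0, 0.05], [0, 0, 0.04], [0, 0, 0], [0, 0, 0]], "rotation": [[0, 0, 0], [0, 0, 0], [0, 0, 0], [0, 0, 0], [0, 0, 0], [0, 0, 0], [0, 0, 0], [0, 0, 0], [0, 0, 0]]}}

```text
time: 14.05
tool_pos: [0.4762, -0.1749, 0.1862]
tcp_rot: [2.221, 2.221, 0.0]
wrist_force: [-2.9, 0.5, 3.5]
width: 0.169
grip_force: 59.3
```

Request:
{"fn": "apply_moves", "kwargs": {"fingers": [0, 0, 0, 0, 0, 0, 0, 0, 0, 0, 0, 0], "travel": [[0, 0, -0.3], [0, 0, -0.5], [0, 0, -0.5], [0, 0, -0.5], [0, 0, -0.3], [0, 0, 0], [-0.09, 0.72, 0], [-0.09, 0.72, 0], [-0.09, 0.72, 0], [-0.09, 0.72, 0], [-0.08, 0.74, 0], [0, 0, 0]], "rotation": [[0, 0, 0], [0, 0, 0], [0, 0, 0], [0, 0, 0], [0, 0, 0], [0, 0, 0], [0, 0, 0], [0, 0, 0], [0, 0, 0], [0, 0, 0], [0, 0, 0], [0, 0, 0]]}}

```text
time: 15.25
tool_pos: [0.6597, -0.1966, 0.2861]
tcp_rot: [-2.219, -2.22, 0.001]
wrist_force: [-0.9, 0.2, -1.0]
width: 0.17
grip_force: 59.0
```

```bash
python3 -c "
from h import *
look(['cup_small','cup_mid','cup_large'])
tool();hover('cup_mid','hm.png',(.657,-.1965))"
```

```text
top cup_large 0.9 0.96 [([0.5699, -0.0734], 0.8), ([0.5669, -0.0721], 0.7)]
side cup_small 0.9 0.91 [([0.4728, -0.1669], 0.2), ([0.4719, -0.1717], 0.3)]
side cup_mid 0.74 0.87 [([0.6522, -0.1902], 0.5), ([0.6541, -0.1925], 1.0)]
side cup_large 0.8 0.94 [([0.5657, -0.0617], 0.8), ([0.5657, -0.0617], 0.8)]
t 15.7 p [ 0.656  -0.1967  0.291 ] F [ 0.2 -0.1 -0.6] w 0.169 g 59.0
t 15.7 p [ 0.656  -0.1967  0.291 ] F [ 0.2 -0.1 -0.6] w 0.169 g 59.0
top crop 296 124 x4.44; pred tip [341.9 169.3] in crop [204. 201.] pred rim ctr [195. 215.]
cup_mid []
brush [(0.68, [219.7, 187.9]), (0.39, [340.6, 169.6])]
side crop 217 86 x4.44; pred tip [262.6 131.1] in crop [203. 200.] pred rim ctr [204. 250.]
cup_mid [(0.67, [265.7, 168.7])]
brush []
(0.88, 0.85, [([0.6522, -0.1902], 0.5), ([0.6541, -0.1925], 1.0)])
```

View pics/hm.png

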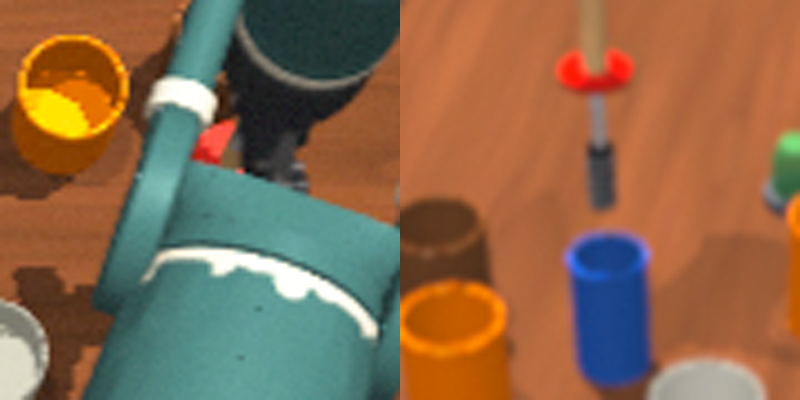

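Request:
{"fn": "apply_moves", "kwargs": {"fingers": [0, 0, 0, 0, 0, 0, 0, 0, 0, 0, 0, 0], "travel": [[0.08, -0.06, 0], [0, 0, 0.3], [0, 0, 0.4], [0, 0, 0.4], [0, 0, 0.4], [0, 0, 0.3], [0, 0, 0.15], [0, 0, 0.08], [0, 0, 0.04], [0, 0, 0.02], [0, 0, 0], [0, 0, 0]], "rotation": [[0, 0, 0], [0, 0, 0], [0, 0, 0], [0, 0, 0], [0, 0, 0], [0, 0, 0], [0, 0, 0], [0, 0, 0], [0, 0, 0], [0, 0, 0], [0, 0, 0], [0, 0, 0]]}}

```text
time: 17.25
tool_pos: [0.6543, -0.1928, 0.1867]
tcp_rot: [2.22, 2.221, 0.001]
wrist_force: [0.3, 0.9, -1.5]
width: 0.173
grip_force: 59.1
```

Request:
{"fn": "apply_moves", "kwargs": {"fingers": [0, 0, 0, 0], "travel": [[0, 0, 0.02], [0, 0, 0.02], [0, 0, 0.01], [0, 0, 0]], "rotation": [[0, 0, 0], [0, 0, 0], [0, 0, 0], [0, 0, 0]]}}

```text
time: 17.65
tool_pos: [0.6549, -0.1931, 0.1863]
tcp_rot: [2.219, 2.219, 0.002]
wrist_force: [-2.2, 0.4, 7.8]
width: 0.168
grip_force: 60.1
```

Request:
{"fn": "apply_moves", "kwargs": {"fingers": [0, 0, 0, 0, 0, 0, 0, 0], "travel": [[0, 0, -0.25], [0, 0, -0.3], [0, 0, -0.3], [0, 0, -0.3], [0, 0, -0.05], [0, 0, 0], [0, 0, 0], [0, 0, 0]], "rotation": [[0, 0, 0], [0, 0, 0], [0, 0, 0], [0, 0, 0], [0, 0, 0], [0, 0, 0], [0, 0, 0], [0, 0, 0]]}}

```text
time: 18.45
tool_pos: [0.6532, -0.1925, 0.242]
tcp_rot: [-2.22, -2.22, 0.001]
wrist_force: [-0.1, -0.5, -1.3]
width: 0.169
grip_force: 59.1
```

Request:
{"fn": "apply_moves", "kwargs": {"fingers": [0, 0, 0, 0, 0, 0, 0, 0, 0], "travel": [[0, 0, 0.25], [0, 0, 0.25], [0, 0, 0.25], [0, 0, 0.25], [0, 0, 0.12], [0, 0, 0.05], [0, 0, 0.04], [0, 0, 0], [0, 0, 0]], "rotation": [[0, 0, 0], [0, 0, 0], [0, 0, 0], [0, 0, 0], [0, 0, 0], [0, 0, 0], [0, 0, 0], [0, 0, 0], [0, 0, 0]]}}

```text
time: 19.35
tool_pos: [0.654, -0.193, 0.1862]
tcp_rot: [2.22, 2.221, 0.0]
wrist_force: [-4.5, 1.6, 14.3]
width: 0.166
grip_force: 61.8
```

Request:
{"fn": "apply_moves", "kwargs": {"fingers": [0, 0, 0, 0, 0, 0, 0, 0], "travel": [[0, 0, -0.3], [0, 0, -0.3], [0, 0, -0.3], [0, 0, -0.3], [0, 0, -0.06], [0, 0, 0], [0, 0, 0], [0, 0, 0]], "rotation": [[0, 0, 0], [0, 0, 0], [0, 0, 0], [0, 0, 0], [0, 0, 0], [0, 0, 0], [0, 0, 0], [0, 0, 0]]}}

```text
time: 20.15
tool_pos: [0.6532, -0.1925, 0.2445]
tcp_rot: [-2.22, -2.22, 0.001]
wrist_force: [0.8, 0.5, -1.0]
width: 0.171
grip_force: 59.5
```

Request:
{"fn": "apply_moves", "kwargs": {"fingers": [0, 0, 0, 0, 0, 0, 0, 0, 0], "travel": [[0, 0, 0.25], [0, 0, 0.25], [0, 0, 0.25], [0, 0, 0.25], [0, 0, 0.15], [0, 0, 0.05], [0, 0, 0.04], [0, 0, 0], [0, 0, 0]], "rotation": [[0, 0, 0], [0, 0, 0], [0, 0, 0], [0, 0, 0], [0, 0, 0], [0, 0, 0], [0, 0, 0], [0, 0, 0], [0, 0, 0]]}}

```text
time: 21.05
tool_pos: [0.654, -0.1928, 0.1863]
tcp_rot: [2.221, 2.221, 0.0]
wrist_force: [-3.5, 0.7, 9.2]
width: 0.168
grip_force: 61.4
```

Request:
{"fn": "apply_moves", "kwargs": {"fingers": [0, 0, 0, 0, 0, 0, 0, 0, 0, 0, 0, 0], "travel": [[0, 0, -0.3], [0, 0, -0.5], [0, 0, -0.5], [0, 0, -0.5], [0, 0, -0.3], [0, 0, 0], [0.64, -0.43, 0], [0.64, -0.43, 0], [0.64, -0.43, 0], [0.66, -0.44, 0], [0, 0, 0], [0, 0, 0]], "rotation": [[0, 0, 0], [0, 0, 0], [0, 0, 0], [0, 0, 0], [0, 0, 0], [0, 0, 0], [0, 0, 0], [0, 0, 0], [0, 0, 0], [0, 0, 0], [0, 0, 0], [0, 0, 0]]}}

```text
time: 22.25
tool_pos: [0.5665, -0.063, 0.2876]
tcp_rot: [-2.219, -2.223, 0.002]
wrist_force: [-0.2, -1.3, -1.7]
width: 0.17
grip_force: 59.5
```

```bash
python3 -c "
from h import *
look(['cup_small','cup_mid','cup_large'],('side',))
tool()"
```

```text
side cup_small 0.63 0.87 [([0.47, -0.1673], 0.2), ([0.4717, -0.1693], 0.3)]
side cup_mid 0.98 0.86 [([0.6501, -0.1881], 0.4), ([0.6541, -0.1925], 1.0)]
side cup_large 0.64 0.97 [([0.566, -0.0638], 1.2), ([0.5663, -0.0655], 0.3)]
t 22.4 p [ 0.5678 -0.0645  0.2882] F [-0.1 -0.7 -1.1] w 0.17 g 59.5
```

.2882 → .1855: 2.05 units.

Request:
{"fn": "apply_moves", "kwargs": {"fingers": [0, 0, 0, 0, 0, 0, 0, 0, 0, 0, 0, 0], "travel": [[0, 0, 0.3], [0, 0, 0.4], [0, 0, 0.4], [0, 0, 0.4], [0, 0, 0.3], [0, 0, 0.13], [0, 0, 0.06], [0, 0, 0.03], [0, 0, 0.02], [0, 0, 0.02], [0, 0, 0], [0, 0, 0]], "rotation": [[0, 0, 0], [0, 0, 0], [0, 0, 0], [0, 0, 0], [0, 0, 0], [0, 0, 0], [0, 0, 0], [0, 0, 0], [0, 0, 0], [0, 0, 0], [0, 0, 0], [0, 0, 0]]}}

```text
time: 23.65
tool_pos: [0.5676, -0.0637, 0.1863]
tcp_rot: [2.221, 2.221, 0.001]
wrist_force: [-0.3, 0.6, 0.2]
width: 0.169
grip_force: 59.5
```

Request:
{"fn": "apply_moves", "kwargs": {"fingers": [0, 0, 0, 0, 0, 0, 0, 0, 0, 0], "travel": [[0, 0, 0.03], [0, 0, 0], [0, 0, -0.25], [0, 0, -0.3], [0, 0, -0.3], [0, 0, -0.3], [0, 0, -0.08], [0, 0, 0], [0, 0, 0], [0, 0, 0]], "rotation": [[0, 0, 0], [0, 0, 0], [0, 0, 0], [0, 0, 0], [0, 0, 0], [0, 0, 0], [0, 0, 0], [0, 0, 0], [0, 0, 0], [0, 0, 0]]}}

```text
time: 24.65
tool_pos: [0.5667, -0.0636, 0.2447]
tcp_rot: [-2.22, -2.22, 0.002]
wrist_force: [0.8, -0.8, -0.9]
width: 0.171
grip_force: 59.5
```

Request:
{"fn": "apply_moves", "kwargs": {"fingers": [0, 0, 0, 0, 0, 0, 0, 0, 0], "travel": [[0, 0, 0.25], [0, 0, 0.25], [0, 0, 0.25], [0, 0, 0.25], [0, 0, 0.15], [0, 0, 0.05], [0, 0, 0.04], [0, 0, 0], [0, 0, 0]], "rotation": [[0, 0, 0], [0, 0, 0], [0, 0, 0], [0, 0, 0], [0, 0, 0], [0, 0, 0], [0, 0, 0], [0, 0, 0], [0, 0, 0]]}}

```text
time: 25.55
tool_pos: [0.5676, -0.0638, 0.1862]
tcp_rot: [2.221, 2.221, 0.0]
wrist_force: [-4.4, 0.4, 11.3]
width: 0.175
grip_force: 61.8
```

Request:
{"fn": "apply_moves", "kwargs": {"fingers": [0, 0, 0, 0, 0, 0, 0, 0, 0, 0, 0, 0], "travel": [[0, 0, -0.5], [0, 0, -0.6], [0, 0, -0.6], [0, 0, -0.6], [0, 0, -0.4], [0, 0, 0], [0.7, -0.3, 0], [0.7, -0.3, 0], [0.7, -0.3, 0], [0.7, -0.3, 0], [0.7, -0.3, 0], [0.7, -0.3, 0]], "rotation": [[0, 0, 0], [0, 0, 0], [0, 0, 0], [0, 0, 0], [0, 0, 0], [0, 0, 0], [0, 0, 0], [0, 0, 0], [0, 0, 0], [0, 0, 0], [0, 0, 0], [0, 0, 0]]}}

```text
time: 26.75
tool_pos: [0.4759, 0.1474, 0.3166]
tcp_rot: [-2.221, -2.22, 0.003]
wrist_force: [1.4, -0.3, -1.3]
width: 0.168
grip_force: 59.6
```

Request:
{"fn": "apply_moves", "kwargs": {"fingers": [0, 0, 0, 0, 0, 0, 0], "travel": [[0.7, -0.3, 0], [0.7, -0.3, 0], [0.62, -0.18, 0], [0, 0, 0], [0, 0, 0], [0, 0, 0], [0, 0, 0]], "rotation": [[0, 0, 0], [0, 0, 0], [0, 0, 0], [0, 0, 0], [0, 0, 0], [0, 0, 0], [0, 0, 0]]}}

```text
time: 27.45
tool_pos: [0.4386, 0.2463, 0.3181]
tcp_rot: [2.223, 2.22, -0.001]
wrist_force: [-1.4, -0.4, -2.6]
width: 0.169
grip_force: 59.6
```

```bash
python3 -c "
from h import *
p,r=tool()
c=read_camera('side');to(.4382,.2472,.31)
ims=[np.array(c['image'])[150:340,230:430]]
cv2.imwrite('pics/st.png',cv2.resize(ims[0][...,::-1],None,fx=3,fy=3,interpolation=cv2.INTER_CUBIC))"
```

```text
t 27.4 p [0.4386 0.2463 0.3181] F [-1.4 -0.4 -2.6] w 0.169 g 59.6
t 27.5 p [0.4387 0.2464 0.3184] F [-0.4 -0.2 -1. ] w 0.173 g 59.6
rot
 [[0.0016, 1.0, -0.0003], [1.0, -0.0016, -0.0004], [-0.0004, -0.0003, -1.0]]
shift units [ 0.02 -0.01  0.17]
```

View pics/st.png

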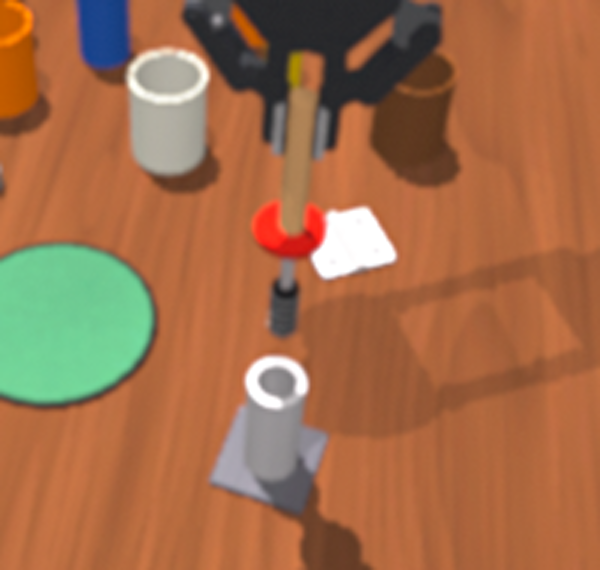

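Request:
{"fn": "apply_moves", "kwargs": {"fingers": [0, 0, 0, 0, 0, 0, 0, 0], "travel": [[0.02, -0.02, 0.3], [0, 0, 0.3], [0, 0, 0.3], [0, 0, 0.2], [0, 0, 0.2], [0, 0, 0.2], [0, 0, 0.2], [0, 0, 0]], "rotation": [[0, 0, 0], [0, 0, 0], [0, 0, 0], [0, 0, 0], [0, 0, 0], [0, 0, 0], [0, 0, 0], [0, 0, 0]]}}

```text
time: 28.3
tool_pos: [0.4364, 0.2479, 0.2319]
tcp_rot: [-2.221, -2.221, 0.004]
wrist_force: [-0.2, -0.3, -0.5]
width: 0.176
grip_force: 59.6
```

Inside with no side force. Down to just above the seat.

Request:
{"fn": "apply_moves", "kwargs": {"fingers": [0, 0, 0, 0, 0, 0, 0, 0, 0], "travel": [[0, 0.02, 0.2], [0, 0, 0.25], [0, 0, 0.25], [0, 0, 0.25], [0, 0, 0.15], [0, 0, 0.08], [0, 0, 0.03], [0, 0, 0], [0, 0, 0]], "rotation": [[0, 0, 0], [0, 0, 0], [0, 0, 0], [0, 0, 0], [0, 0, 0], [0, 0, 0], [0, 0, 0], [0, 0, 0], [0, 0, 0]]}}

```text
time: 29.2
tool_pos: [0.4388, 0.2486, 0.1739]
tcp_rot: [2.221, 2.221, 0.002]
wrist_force: [-0.6, 0.2, -0.5]
width: 0.167
grip_force: 59.6
```

Request:
{"fn": "apply_moves", "kwargs": {"fingers": [0, 0, 0, 0], "travel": [[0, 0, 0.04], [0, 0, 0.03], [0, 0, 0], [0, 0, 0]], "rotation": [[0, 0, 0], [0, 0, 0], [0, 0, 0], [0, 0, 0]]}}

```text
time: 29.6
tool_pos: [0.4386, 0.2485, 0.1703]
tcp_rot: [2.221, 2.221, 0.001]
wrist_force: [0.2, -0.0, 3.5]
width: 0.169
grip_force: 60.0
```

Request:
{"fn": "apply_moves", "kwargs": {"fingers": [1, 1, 1, 1, 1, 1, 1, 1, 1, 1], "travel": [[0, 0, 0], [0, 0, 0], [0, 0, 0], [0, 0, 0], [0, 0, 0], [0, 0, -0.3], [0, 0, -0.5], [0, 0, -0.5], [0, 0, -0.5], [0, 0, -0.2]], "rotation": [[0, 0, 0], [0, 0, 0], [0, 0, 0], [0, 0, 0], [0, 0, 0], [0, 0, 0], [0, 0, 0], [0, 0, 0], [0, 0, 0], [0, 0, 0]]}}

```text
time: 30.6
tool_pos: [0.4399, 0.2491, 0.2741]
tcp_rot: [2.22, 2.22, 0.009]
wrist_force: [-0.0, 0.1, 0.6]
width: 1.004
grip_force: 0.0
```

```bash
python3 -c "
from h import *
look(['cup_small','cup_mid','cup_large','brush','mat'])
to(.5675,-.0645,.26)"
```

```text
top cup_small 0.48 1.0 [([0.4722, -0.1785], 0.4), ([0.4722, -0.1785], 0.4)]
top cup_mid 0.93 0.93 [([0.6554, -0.2021], 0.2), ([0.6554, -0.2006], 0.7)]
top cup_large 0.71 0.97 [([0.5698, -0.0707], 0.7), ([0.5684, -0.0721], 0.3)]
top brush 0.44 0.32 [([0.4378, 0.2376], 3.5), ([0.4379, 0.2349], 4.5)]
top mat 0.85 0.91 [([0.625, 0.1433], 0.2), ([0.6236, 0.1462], 1.4)]
side cup_mid 0.65 0.91 [([0.6502, -0.1883], 1.1), ([0.6541, -0.1925], 1.0)]
side cup_large 0.71 0.97 [([0.5657, -0.0617], 0.8), ([0.5673, -0.0634], 0.4)]
side brush 0.78 0.67 [([0.4366, 0.2531], 0.5), ([0.4381, 0.2485], 0.4)]
side mat 0.67 0.92 [([0.6225, 0.154], 0.1), ([0.6246, 0.1506], 1.4)]
t 31.2 p [0.4381 0.2482 0.2691] F [-0.2 -0.8  0.2] w 0.999 g 0.0
rot
 [[-0.0, 1.0, -0.001], [1.0, 0.0, -0.0005], [-0.0005, -0.001, -1.0]]
shift units [-6.25  2.59  0.18]
```

Request:
{"fn": "apply_moves", "kwargs": {"fingers": [1, 1, 1, 1, 1, 1, 1, 1, 1, 1, 1, 1], "travel": [[-0.6, 0.26, 0], [-0.7, 0.29, 0], [-0.7, 0.29, 0], [-0.7, 0.29, 0], [-0.7, 0.29, 0], [-0.7, 0.29, 0], [-0.7, 0.29, 0], [-0.7, 0.29, 0], [-0.7, 0.29, 0], [-0.1, 0.02, 0.6], [0, 0, 0.8], [0, 0, 0.8]], "rotation": [[0, 0, 0], [0, 0, 0], [0, 0, 0], [0, 0, 0], [0, 0, 0], [0, 0, 0], [0, 0, 0], [0, 0, 0], [0, 0, 0], [0, 0, 0], [0, 0, 0], [0, 0, 0]]}}

```text
time: 32.4
tool_pos: [0.5691, -0.0675, 0.1591]
tcp_rot: [2.222, 2.219, 0.002]
wrist_force: [0.1, -0.7, 0.8]
width: 0.997
grip_force: 0.0
```

Request:
{"fn": "apply_moves", "kwargs": {"fingers": [1, 1], "travel": [[0, 0, 0], [0, 0, 0]], "rotation": [[0, 0, 0], [0, 0, 0]]}}

```text
time: 32.6
tool_pos: [0.5678, -0.0666, 0.1594]
tcp_rot: [-2.22, -2.22, 0.002]
wrist_force: [-0.4, -0.4, 0.3]
width: 1.001
grip_force: 0.0
```

```bash
python3 -c "
from h import *
to(.568,-.067,.06)
c=read_camera('side');save(c,'w1.png',(210,90,150,140),4)"
```

```text
t 32.6 p [ 0.5678 -0.0666  0.1594] F [-0.4 -0.4  0.3] w 1.001 g 0.0
rot
 [[-0.0, 1.0, -0.0022], [1.0, 0.0, 0.0004], [0.0004, -0.0022, -1.0]]
shift units [-0.01  0.01  1.99]
```

View pics/w1.png

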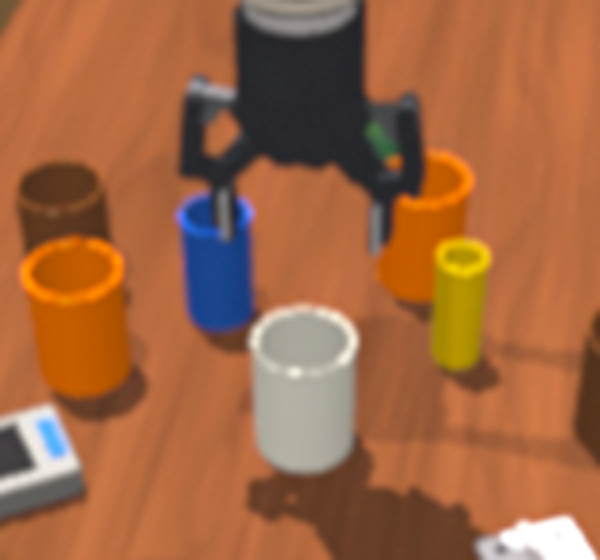

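Request:
{"fn": "apply_moves", "kwargs": {"fingers": [1, 1, 1, 1, 1, 1, 0, 0, 0, 0, 0, 0], "travel": [[0, 0, 0.4], [0, 0, 0.4], [0, 0, 0.4], [0, 0, 0.4], [0, 0, 0.38], [0, 0, 0], [0, 0, 0], [0, 0, 0], [0, 0, 0], [0, 0, 0], [0, 0, 0], [0, 0, 0]], "rotation": [[0, 0, 0], [0, 0, 0], [0, 0, 0], [0, 0, 0], [0, 0, 0], [0, 0, 0], [0, 0, 0], [0, 0, 0], [0, 0, 0], [0, 0, 0], [0, 0, 0], [0, 0, 0]], "newtons": 50}}

```text
time: 33.85
tool_pos: [0.5701, -0.0669, 0.0641]
tcp_rot: [2.219, 2.219, 0.003]
wrist_force: [-2.9, -0.6, 5.8]
width: 0.78
grip_force: 55.6
```

Request:
{"fn": "apply_moves", "kwargs": {"fingers": [0, 0, 0, 0, 0, 0, 0, 0, 0, 0, 0, 0], "travel": [[0, 0, -0.3], [0, 0, -0.4], [0, 0, -0.5], [0.4, 0.1, 0], [0.6, 0.15, 0], [0.6, 0.15, 0], [0.6, 0.15, 0], [0.6, 0.15, 0], [0.6, 0.15, 0], [0.6, 0.15, 0], [0.3, 0.1, 0], [0, 0, 0]], "rotation": [[0, 0, 0], [0, 0, 0], [0, 0, 0], [0, 0, 0], [0, 0, 0], [0, 0, 0], [0, 0, 0], [0, 0, 0], [0, 0, 0], [0, 0, 0], [0, 0, 0], [0, 0, 0]]}}

```text
time: 35.05
tool_pos: [0.6245, 0.1504, 0.1222]
tcp_rot: [2.218, 2.224, 0.003]
wrist_force: [0.1, -0.0, -3.6]
width: 0.777
grip_force: 57.4
```

Request:
{"fn": "apply_moves", "kwargs": {"fingers": [0, 0, 0, 0, 0, 0, 0], "travel": [[0, 0, 0], [0, 0, 0.3], [0, 0, 0.3], [0, 0, 0.3], [0, 0, 0.15], [0, 0, 0], [0, 0, 0]], "rotation": [[0, 0, 0], [0, 0, 0], [0, 0, 0], [0, 0, 0], [0, 0, 0], [0, 0, 0], [0, 0, 0]]}}

```text
time: 35.75
tool_pos: [0.6227, 0.1479, 0.0674]
tcp_rot: [-2.221, -2.22, 0.002]
wrist_force: [-1.9, -0.4, -1.8]
width: 0.776
grip_force: 57.5
```

Request:
{"fn": "apply_moves", "kwargs": {"fingers": [0, 0, 0, 1, 1, 1, 1, 1, 1, 1, 1, 1], "travel": [[0, 0, 0.03], [0, 0, 0.02], [0, 0, 0], [0, 0, 0], [0, 0, 0], [0, 0, 0], [0, 0, 0], [0, 0, -0.3], [0, 0, -0.6], [0, 0, -0.7], [0, 0, -0.7], [0, 0, -0.5]], "rotation": [[0, 0, 0], [0, 0, 0], [0, 0, 0], [0, 0, 0], [0, 0, 0], [0, 0, 0], [0, 0, 0], [0, 0, 0], [0, 0, 0], [0, 0, 0], [0, 0, 0], [0, 0, 0]]}}

```text
time: 36.95
tool_pos: [0.6246, 0.1486, 0.2101]
tcp_rot: [2.22, 2.22, 0.006]
wrist_force: [0.5, 0.9, 0.1]
width: 0.999
grip_force: 0.0
```

```bash
python3 -c "
from h import *
look(['cup_large'],z0=.003);look(['cup_small','cup_mid','mat'])
to(.6545,-.1965,.19)
c=read_camera('side');save(c,'m1.png',(180,90,190,200),3)"
```

```text
top cup_large 0.47 0.94 [([0.6434, 0.1437], 9.7), ([0.642, 0.1438], 8.7)]
side cup_large 0.74 0.98 [([0.6187, 0.1512], 0.1), ([0.6187, 0.1512], 0.1)]
top cup_small 0.46 0.98 [([0.4722, -0.1785], 0.4), ([0.4722, -0.1785], 0.4)]
top cup_mid 0.84 0.94 [([0.6539, -0.2021], 0.5), ([0.6554, -0.2006], 0.7)]
top mat 0.65 0.87 [([0.6314, 0.1435], 6.9), ([0.6298, 0.1464], 5.4)]
side cup_small 0.94 0.92 [([0.47, -0.1673], 0.2), ([0.4719, -0.1717], 0.3)]
side cup_mid 0.61 0.91 [([0.6552, -0.205], 2.5), ([0.6566, -0.1973], 2.0)]
side mat 0.68 0.91 [([0.6204, 0.1575], 1.8), ([0.6236, 0.1544], 2.8)]
t 37.5 p [0.6228 0.1482 0.2046] F [ 0.1 -0.2  0.7] w 0.999 g 0.0
rot
 [[-0.0, 1.0, -0.0018], [1.0, 0.0, -0.0004], [-0.0004, -0.0018, -1.0]]
shift units [-6.89  0.63  0.29]
```

View pics/m1.png

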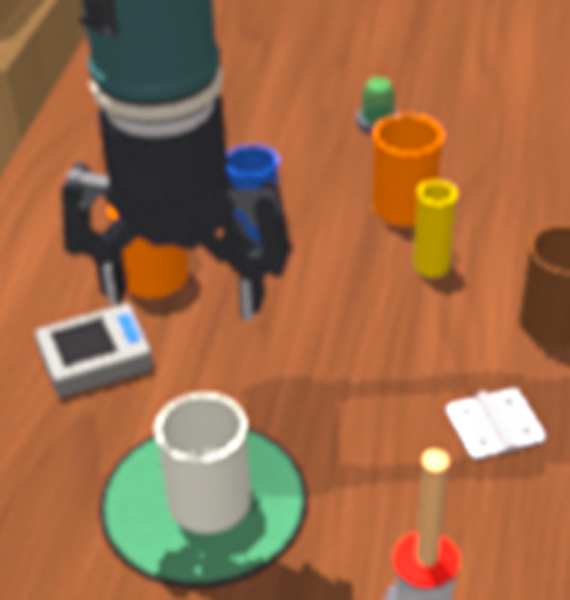

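Request:
{"fn": "apply_moves", "kwargs": {"fingers": [1, 1, 1, 1, 1, 1, 1, 1, 1, 1, 1, 1], "travel": [[-0.5, 0.05, 0], [-0.7, 0.06, 0], [-0.7, 0.06, 0], [-0.7, 0.06, 0], [-0.7, 0.06, 0], [-0.7, 0.06, 0], [-0.7, 0.06, 0], [-0.7, 0.06, 0], [-0.7, 0.06, 0], [-0.5, 0.06, 0], [-0.27, 0.05, 0], [0, 0, 0.3]], "rotation": [[0, 0, 0], [0, 0, 0], [0, 0, 0], [0, 0, 0], [0, 0, 0], [0, 0, 0], [0, 0, 0], [0, 0, 0], [0, 0, 0], [0, 0, 0], [0, 0, 0], [0, 0, 0]]}}

```text
time: 38.8
tool_pos: [0.6572, -0.1973, 0.1929]
tcp_rot: [2.22, 2.216, 0.004]
wrist_force: [-0.3, 0.3, 0.4]
width: 1.001
grip_force: 0.0
```

Request:
{"fn": "apply_moves", "kwargs": {"fingers": [1, 1, 1], "travel": [[0, 0, 0.3], [0, 0, 0], [0, 0, 0]], "rotation": [[0, 0, 0], [0, 0, 0], [0, 0, 0]]}}

```text
time: 39.1
tool_pos: [0.6543, -0.1934, 0.1739]
tcp_rot: [-2.217, -2.221, 0.002]
wrist_force: [-0.3, 0.3, -0.8]
width: 1.004
grip_force: 0.0
```

```bash
python3 -c "
from h import *
look(['cup_small','cup_mid'],('side',));look(['cup_large'],z0=.003)
to(.6545,-.1955,.069)"
```

```text
side cup_small 0.82 0.92 [([0.4715, -0.1672], 0.3), ([0.4719, -0.1717], 0.3)]
side cup_mid 0.56 0.84 [([0.6492, -0.1907], 0.5), ([0.6541, -0.1925], 1.0)]
top cup_large 0.85 0.99 [([0.6204, 0.1451], 1.0), ([0.6204, 0.1452], 0.2)]
side cup_large 0.96 0.99 [([0.6171, 0.1523], 0.5), ([0.6187, 0.1512], 0.1)]
t 39.5 p [ 0.6557 -0.195   0.1765] F [ 1.  -0.6 -0.4] w 0.999 g 0.0
rot
 [[-0.0004, 1.0, 0.0011], [1.0, 0.0004, -0.0004], [-0.0004, 0.0011, -1.0]]
shift units [-0.01 -0.03  2.15]
```

Request:
{"fn": "apply_moves", "kwargs": {"fingers": [1, 1, 1, 1, 1, 1, 0, 0, 0, 0, 0, 0], "travel": [[-0.02, -0.02, 0.4], [0, 0, 0.5], [0, 0, 0.5], [0, 0, 0.5], [0, 0, 0.24], [0, 0, 0], [0, 0, 0], [0, 0, 0], [0, 0, 0], [0, 0, 0], [0, 0, 0], [0, 0, 0]], "rotation": [[0, 0, 0], [0, 0, 0], [0, 0, 0], [0, 0, 0], [0, 0, 0], [0, 0, 0], [0, 0, 0], [0, 0, 0], [0, 0, 0], [0, 0, 0], [0, 0, 0], [0, 0, 0]]}}

```text
time: 40.65
tool_pos: [0.6563, -0.1968, 0.0715]
tcp_rot: [2.218, 2.218, 0.003]
wrist_force: [0.1, -0.1, 6.6]
width: 0.595
grip_force: 52.8
```

Request:
{"fn": "apply_moves", "kwargs": {"fingers": [0, 0, 0, 0, 0, 0, 0, 0, 0, 0, 0, 0], "travel": [[0, 0, -0.3], [0, 0, -0.5], [0, 0, -0.6], [0, 0, -0.6], [0, 0, -0.6], [0.5, -0.05, 0], [0.7, -0.07, 0], [0.7, -0.07, 0], [0.7, -0.07, 0], [0.7, -0.07, 0], [0.7, -0.07, 0], [0.7, -0.07, 0]], "rotation": [[0, 0, 0], [0, 0, 0], [0, 0, 0], [0, 0, 0], [0, 0, 0], [0, 0, 0], [0, 0, 0], [0, 0, 0], [0, 0, 0], [0, 0, 0], [0, 0, 0], [0, 0, 0]]}}

```text
time: 41.85
tool_pos: [0.6297, 0.0402, 0.1988]
tcp_rot: [-2.221, -2.221, 0.002]
wrist_force: [0.8, -0.3, -3.3]
width: 0.593
grip_force: 53.1
```

Request:
{"fn": "apply_moves", "kwargs": {"fingers": [0, 0, 0, 0, 0, 0], "travel": [[0.7, -0.07, 0], [0.7, -0.07, 0], [0.5, -0.05, 0], [0.3, -0.03, 0], [0, 0, 0], [0, 0, 0]], "rotation": [[0, 0, 0], [0, 0, 0], [0, 0, 0], [0, 0, 0], [0, 0, 0], [0, 0, 0]]}}

```text
time: 42.45
tool_pos: [0.6197, 0.1481, 0.1987]
tcp_rot: [2.22, 2.222, -0.002]
wrist_force: [-0.9, 0.1, -2.1]
width: 0.593
grip_force: 53.1
```

```bash
python3 -c "
from h import *
p,r=tool();z=p[2]-.0715
look(['cup_mid'],z0=z);look(['cup_large'],z0=.003)
to(.622,.148,.1)
c=read_camera('side');save(c,'n1.png',(180,130,150,160),4);print(z)"
```

```text
t 42.5 p [0.6197 0.1481 0.1987] F [-0.9  0.1 -2.1] w 0.593 g 53.1
top cup_mid 0.65 0.8 [([0.6112, 0.1301], 8.4), ([0.6126, 0.1314], 7.9)]
side cup_mid 0.67 0.91 [([0.6172, 0.1507], 0.5), ([0.6197, 0.1496], 1.0)]
top cup_large 0.27 0.95 [([0.3932, 0.0205], 1.6), ([0.3918, 0.0219], 1.8)]
side cup_large 0.78 0.97 [([0.6166, 0.1597], 2.1), ([0.6176, 0.1554], 1.5)]
t 42.9 p [0.62   0.1481 0.1988] F [ 0.9 -0.3 -4.4] w 0.593 g 53.0
rot
 [[0.001, 1.0, -0.0], [1.0, -0.001, -0.0001], [-0.0001, -0.0, -1.0]]
shift units [-0.    0.04  1.98]
0.12719074008322945
```

View pics/n1.png

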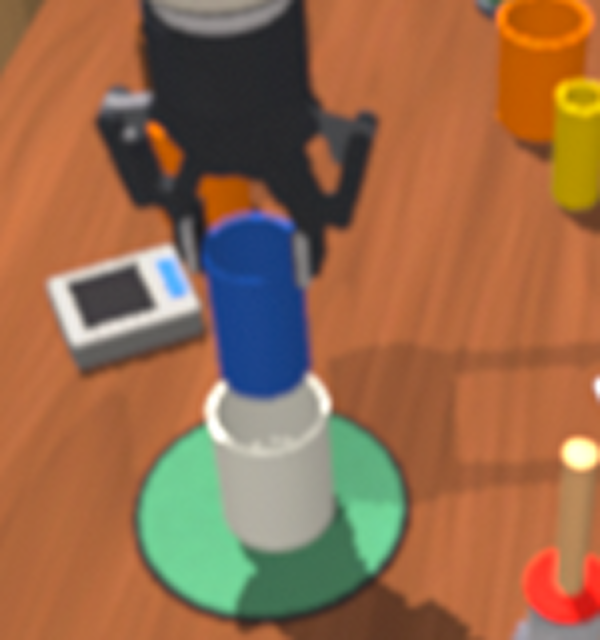

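Request:
{"fn": "apply_moves", "kwargs": {"fingers": [0, 0, 0, 0, 0, 0, 0], "travel": [[0.01, 0.01, 0.25], [0, 0, 0.25], [0, 0, 0.25], [0, 0, 0.2], [0, 0, 0.2], [0, 0, 0], [0, 0, 0]], "rotation": [[0, 0, 0], [0, 0, 0], [0, 0, 0], [0, 0, 0], [0, 0, 0], [0, 0, 0], [0, 0, 0]]}}

```text
time: 43.6
tool_pos: [0.6202, 0.1493, 0.1408]
tcp_rot: [-2.221, -2.221, 0.001]
wrist_force: [1.1, -0.4, -2.9]
width: 0.584
grip_force: 53.1
```

No contact force; continue from .1408 to just above .0985.

Request:
{"fn": "apply_moves", "kwargs": {"fingers": [0, 0, 0, 0, 0, 0, 0], "travel": [[0, 0, 0.2], [0, 0, 0.25], [0, 0, 0.2], [0, 0, 0.1], [0, 0, 0.04], [0, 0, 0], [0, 0, 0]], "rotation": [[0, 0, 0], [0, 0, 0], [0, 0, 0], [0, 0, 0], [0, 0, 0], [0, 0, 0], [0, 0, 0]]}}

```text
time: 44.3
tool_pos: [0.6207, 0.1494, 0.1022]
tcp_rot: [2.221, 2.221, 0.001]
wrist_force: [-0.1, -0.6, -2.6]
width: 0.596
grip_force: 53.0
```

Request:
{"fn": "apply_moves", "kwargs": {"fingers": [0, 0, 0, 0, 0, 0], "travel": [[0, 0, 0.03], [0, 0, 0.03], [0, 0, 0.02], [0, 0, 0.02], [0, 0, 0], [0, 0, 0]], "rotation": [[0, 0, 0], [0, 0, 0], [0, 0, 0], [0, 0, 0], [0, 0, 0], [0, 0, 0]]}}

```text
time: 44.9
tool_pos: [0.6207, 0.1495, 0.0985]
tcp_rot: [2.221, 2.221, 0.001]
wrist_force: [-2.6, -0.1, 6.3]
width: 0.593
grip_force: 53.8
```

Request:
{"fn": "apply_moves", "kwargs": {"fingers": [1, 1, 1, 1, 1, 1, 1, 1, 1, 1], "travel": [[0, 0, 0], [0, 0, 0], [0, 0, 0], [0, 0, 0], [0, 0, -0.3], [0, 0, -0.5], [0, 0, -0.5], [0, 0, -0.5], [0, 0, -0.5], [0, 0, 0]], "rotation": [[0, 0, 0], [0, 0, 0], [0, 0, 0], [0, 0, 0], [0, 0, 0], [0, 0, 0], [0, 0, 0], [0, 0, 0], [0, 0, 0], [0, 0, 0]]}}

```text
time: 45.9
tool_pos: [0.6235, 0.15, 0.2182]
tcp_rot: [2.217, 2.218, 0.013]
wrist_force: [0.5, -0.1, 0.4]
width: 1.004
grip_force: 0.0
```

```bash
python3 -c "
from h import *
look(['cup_small'])
to(.4735,-.1745,.2)"
```

```text
top cup_small 0.7 0.97 [([0.4722, -0.1785], 0.4), ([0.4722, -0.1785], 0.4)]
side cup_small 0.95 0.91 [([0.4715, -0.1672], 0.3), ([0.4719, -0.1717], 0.3)]
t 46.1 p [0.6195 0.1492 0.2107] F [-0.6  0.5 -0.7] w 0.999 g 0.0
rot
 [[-0.0, 1.0, -0.0019], [1.0, 0.0, -0.0004], [-0.0004, -0.0019, -1.0]]
shift units [-6.47 -2.92  0.22]
```

Request:
{"fn": "apply_moves", "kwargs": {"fingers": [1, 1, 1, 1, 1, 1, 1, 1, 1, 1, 1, 1], "travel": [[-0.47, -0.22, 0], [-0.7, -0.32, 0], [-0.7, -0.32, 0], [-0.7, -0.32, 0], [-0.7, -0.32, 0], [-0.7, -0.32, 0], [-0.7, -0.32, 0], [-0.7, -0.32, 0], [-0.7, -0.32, 0], [-0.4, -0.14, 0], [0, 0, 0.6], [0, 0, 0]], "rotation": [[0, 0, 0], [0, 0, 0], [0, 0, 0], [0, 0, 0], [0, 0, 0], [0, 0, 0], [0, 0, 0], [0, 0, 0], [0, 0, 0], [0, 0, 0], [0, 0, 0], [0, 0, 0]]}}

```text
time: 47.3
tool_pos: [0.4704, -0.1734, 0.1768]
tcp_rot: [-2.217, -2.213, 0.006]
wrist_force: [-1.1, -0.0, -0.3]
width: 0.999
grip_force: 0.0
```

```bash
python3 -c "
from h import *
look(['cup_small'],('side',));look(['cup_large'],z0=.003);look(['cup_mid'],z0=.027)
to(.473,-.1745,.071)"
```

```text
side cup_small 0.79 0.93 [([0.4715, -0.1672], 0.3), ([0.4719, -0.1717], 0.3)]
top cup_large 0.72 0.96 [([0.616, 0.1421], 1.6), ([0.619, 0.1437], 0.7)]
side cup_large 0.67 0.98 [([0.6158, 0.1579], 2.6), ([0.6176, 0.1554], 1.5)]
top cup_mid 0.75 0.9 [([0.6237, 0.1447], 1.7), ([0.6237, 0.1461], 1.7)]
side cup_mid 0.91 0.83 [([0.6254, 0.1271], 8.3), ([0.627, 0.1255], 9.8)]
t 47.8 p [ 0.4749 -0.174   0.1824] F [ 0.1  0.8 -0.5] w 1.0 g 0.0
rot
 [[-0.0007, 1.0, 0.001], [1.0, 0.0007, -0.0004], [-0.0004, 0.001, -1.0]]
shift units [-0.01 -0.04  2.23]
```

Request:
{"fn": "apply_moves", "kwargs": {"fingers": [1, 1, 1, 1, 1, 1, 0, 0, 0, 0, 0, 0], "travel": [[-0.01, -0.02, 0.4], [0, 0, 0.5], [0, 0, 0.5], [0, 0, 0.5], [0, 0, 0.3], [0, 0, 0], [0, 0, 0], [0, 0, 0], [0, 0, 0], [0, 0, 0], [0, 0, 0], [0, 0, 0]], "rotation": [[0, 0, 0], [0, 0, 0], [0, 0, 0], [0, 0, 0], [0, 0, 0], [0, 0, 0], [0, 0, 0], [0, 0, 0], [0, 0, 0], [0, 0, 0], [0, 0, 0], [0, 0, 0]]}}

```text
time: 49.0
tool_pos: [0.4743, -0.1752, 0.0734]
tcp_rot: [2.22, 2.22, 0.001]
wrist_force: [-2.3, 0.9, 5.6]
width: 0.393
grip_force: 49.7
```

Request:
{"fn": "apply_moves", "kwargs": {"fingers": [0, 0, 0, 0, 0, 0, 0, 0, 0, 0, 0, 0], "travel": [[0, 0, -0.3], [0, 0, -0.6], [0, 0, -0.7], [0, 0, -0.7], [0, 0, -0.7], [0.4, 0.2, 0], [0.7, 0.3, 0], [0.7, 0.3, 0], [0.7, 0.3, 0], [0.7, 0.3, 0], [0.7, 0.3, 0], [0.7, 0.3, 0]], "rotation": [[0, 0, 0], [0, 0, 0], [0, 0, 0], [0, 0, 0], [0, 0, 0], [0, 0, 0], [0, 0, 0], [0, 0, 0], [0, 0, 0], [0, 0, 0], [0, 0, 0], [0, 0, 0]]}}

```text
time: 50.2
tool_pos: [0.5735, 0.0568, 0.2217]
tcp_rot: [2.221, 2.222, -0.0]
wrist_force: [-0.2, 0.4, -1.5]
width: 0.395
grip_force: 50.4
```

Request:
{"fn": "apply_moves", "kwargs": {"fingers": [0, 0, 0, 0, 0, 0], "travel": [[0.7, 0.3, 0], [0.7, 0.3, 0], [0.49, 0.33, 0], [0, 0, 0], [0, 0, 0], [0, 0, 0]], "rotation": [[0, 0, 0], [0, 0, 0], [0, 0, 0], [0, 0, 0], [0, 0, 0], [0, 0, 0]]}}

```text
time: 50.8
tool_pos: [0.6192, 0.1491, 0.2214]
tcp_rot: [-2.222, -2.221, 0.002]
wrist_force: [-0.5, 0.4, -2.1]
width: 0.396
grip_force: 50.5
```

```bash
python3 -c "
from h import *
p,r=tool();print(p[2]-.0734)
look(['cup_small'],z0=p[2]-.0734,cams=('side',))
to(.6207,.1493,.15)
c=read_camera('side');save(c,'n2.png',(190,130,120,140),4)"
```

```text
t 50.8 p [0.6192 0.1491 0.2214] F [-0.5  0.4 -2.1] w 0.396 g 50.5
0.14801195777450715
side cup_small 0.93 0.95 [([0.6171, 0.1543], 0.4), ([0.6188, 0.1515], 0.4)]
t 50.9 p [0.6193 0.1488 0.2217] F [-0.2 -0.  -1.7] w 0.39 g 50.5
rot
 [[0.0011, 1.0, -0.0005], [1.0, -0.0011, -0.0003], [-0.0003, -0.0005, -1.0]]
shift units [0.01 0.03 1.43]
```

View pics/n2.png

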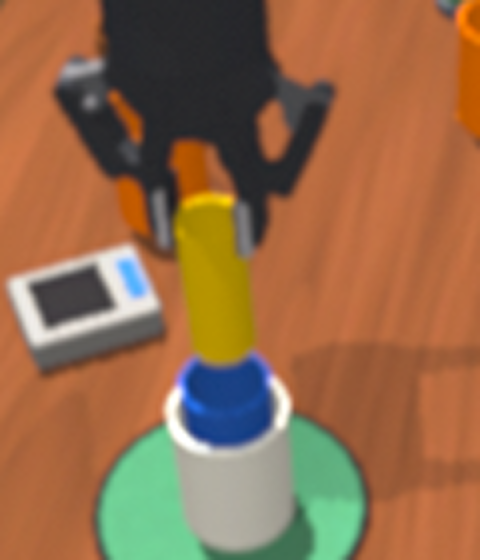

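Run:
```python
from h import *
c=read_camera('side');im=np.array(c['image']).astype(int)
for col in (240,246,252): print(col,[tuple(im[r,col]) for r in range(216,244)])
m=cmask(c,'cup_mid')
for r in range(215,245):
    xs=np.nonzero(m[r,225:265])[0];print(r,(xs.min()+225,xs.max()+225,len(xs)) if len(xs) else None,end=' ')
for y in(.1445,.147,.1495,.152):
    print(y,'outer',np.round(bb(c,circ(.6207,y,.117,.026)),1),'inner',np.round(bb(c,circ(.6207,y,.117,.0235)),1))
```

```text
240 [(np.int64(180), np.int64(147), np.int64(0)), (np.int64(180), np.int64(147), np.int64(0)), (np.int64(176), np.int64(145), np.int64(51)), (np.int64(157), np.int64(133), np.int64(91)), (np.int64(119), np.int64(109), np.int64(119)), (np.int64(65), np.int64(77), np.int64(126)), (np.int64(27), np.int64(61), np.int64(127)), (np.int64(21), np.int64(61), np.int64(126)), (np.int64(24), np.int64(62), np.int64(127)), (np.int64(25), np.int64(62), np.int64(127)), (np.int64(24), np.int64(63), np.int64(128)), (np.int64(25), np.int64(62), np.int64(127)), (np.int64(23), np.int64(61), np.int64(125)), (np.int64(26), np.int64(63), np.int64(128)), (np.int64(25), np.int64(71), np.int64(148)), (np.int64(33), np.int64(89), np.int64(186)), (np.int64(32), np.int64(93), np.int64(197)), (np.int64(30), np.int64(83), np.int64(173)), (np.int64(29), np.int64(72), np.int64(147)), (np.int64(26), np.int64(67), np.int64(138)), (np.int64(24), np.int64(65), np.int64(138)), (np.int64(23), np.int64(65), np.int64(138)), (np.int64(21), np.int64(61), np.int64(135)), (np.int64(51), np.int64(76), np.int64(140)), (np.int64(1
[... 3236 characters left out ...]
p.int64(236), np.int64(256), 21) 232 (np.int64(236), np.int64(257), 22) 233 (np.int64(237), np.int64(257), 21) 234 (np.int64(237), np.int64(257), 21) 235 (np.int64(237), np.int64(256), 20) 236 (np.int64(237), np.int64(256), 20) 237 (np.int64(238), np.int64(255), 18) 238 (np.int64(238), np.int64(254), 17) 239 (np.int64(240), np.int64(252), 13) 240 (np.int64(242), np.int64(250), 9) 241 None 242 None 243 None 244 None 0.1445 outer [234.5 214.3 257.7 231.3] inner [235.7 215.1 256.6 230.4]
0.147 outer [234.2 215.1 257.5 232.1] inner [235.4 215.8 256.3 231.2]
0.1495 outer [234.  215.8 257.2 232.9] inner [235.1 216.6 256.1 232.1]
0.152 outer [233.7 216.6 257.  233.8] inner [234.8 217.4 255.8 232.9]
```

Request:
{"fn": "apply_moves", "kwargs": {"fingers": [0, 0, 0, 0, 0, 0, 0], "travel": [[0, 0.02, 0.2], [0, 0, 0.25], [0, 0, 0.2], [0, 0, 0.2], [0, 0, 0.15], [0, 0, 0], [0, 0, 0]], "rotation": [[0, 0, 0], [0, 0, 0], [0, 0, 0], [0, 0, 0], [0, 0, 0], [0, 0, 0], [0, 0, 0]]}}

```text
time: 51.7
tool_pos: [0.6208, 0.1499, 0.1715]
tcp_rot: [-2.221, -2.221, 0.001]
wrist_force: [0.5, 0.2, -1.9]
width: 0.395
grip_force: 50.5
```

Request:
{"fn": "apply_moves", "kwargs": {"fingers": [0, 0, 0, 0, 0, 0, 0, 0], "travel": [[0, 0, 0.2], [0, 0, 0.25], [0, 0, 0.25], [0, 0, 0.15], [0, 0, 0.04], [0, 0, 0.02], [0, 0, 0], [0, 0, 0]], "rotation": [[0, 0, 0], [0, 0, 0], [0, 0, 0], [0, 0, 0], [0, 0, 0], [0, 0, 0], [0, 0, 0], [0, 0, 0]]}}

```text
time: 52.5
tool_pos: [0.6214, 0.15, 0.127]
tcp_rot: [2.221, 2.221, 0.002]
wrist_force: [0.5, -0.4, -2.0]
width: 0.387
grip_force: 50.5
```

Request:
{"fn": "apply_moves", "kwargs": {"fingers": [0, 0, 0, 0, 0], "travel": [[0, 0, 0.03], [0, 0, 0.02], [0, 0, 0.02], [0, 0, 0], [0, 0, 0]], "rotation": [[0, 0, 0], [0, 0, 0], [0, 0, 0], [0, 0, 0], [0, 0, 0]]}}

```text
time: 53.0
tool_pos: [0.6214, 0.1501, 0.1244]
tcp_rot: [2.221, 2.221, 0.002]
wrist_force: [-2.8, -0.7, 5.1]
width: 0.395
grip_force: 51.2
```

Seated exactly at the expected height. Release, rise, and back away.

Request:
{"fn": "apply_moves", "kwargs": {"fingers": [1, 1, 1, 1, 1, 1, 1, 1, 1, 1, 1, 1], "travel": [[0, 0, 0], [0, 0, 0], [0, 0, 0], [0, 0, 0], [0, 0, -0.3], [0, 0, -0.6], [0, 0, -0.7], [0, 0, -0.7], [-0.6, 0, 0], [-0.8, 0, 0], [-0.8, 0, 0], [-0.8, 0, 0]], "rotation": [[0, 0, 0], [0, 0, 0], [0, 0, 0], [0, 0, 0], [0, 0, 0], [0, 0, 0], [0, 0, 0], [0, 0, 0], [0, 0, 0], [0, 0, 0], [0, 0, 0], [0, 0, 0]]}}

```text
time: 54.2
tool_pos: [0.6211, -0.0014, 0.2395]
tcp_rot: [2.219, 2.221, 0.002]
wrist_force: [-0.0, -0.3, 0.6]
width: 1.0
grip_force: 0.0
```

```bash
python3 -c "
from h import *
tool();c=read_camera('side');save(c,'end.png',(170,110,230,220),3)"
```

```text
t 54.2 p [ 0.6211 -0.0014  0.2395] F [-0.  -0.3  0.6] w 1.0 g 0.0
```

View pics/end.png

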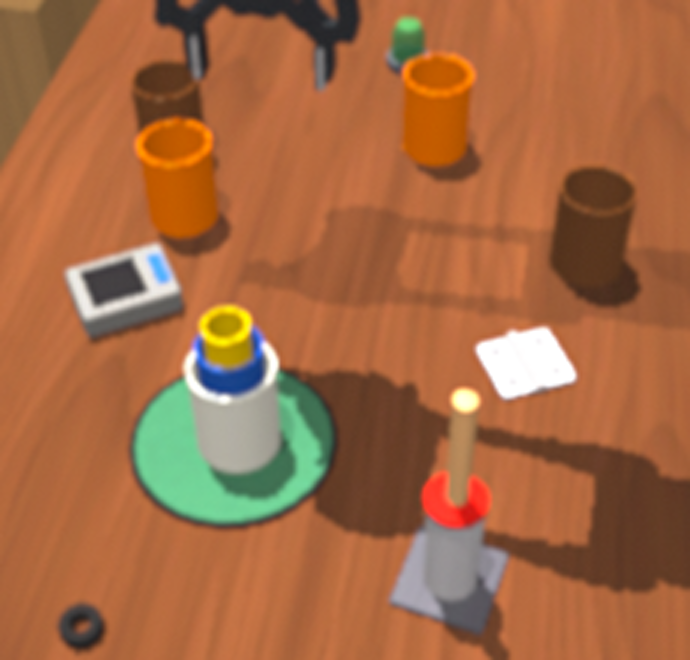

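The picture shows the three beakers nested on the mat (about (230,390)) and the brush seated in its stand (455,500). The bystanders in this crop look unmoved.

```bash
python3 -c "
from workcell import *
print(finish_job())"
```

```text
the job is handed in; nothing more can be done
None
```

I handed the job in at about 54 s: the beakers were scrubbed yellow, blue, white, the brush is back in its stand on its collar, and all three are nested on the green mat; no verdict came back.

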